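# Click the plug-top ignition coils home on a motorcycle cylinder head

### The arm

A 6-joint arm with a two-finger parallel gripper is mounted at the origin on the work surface. World frame = base frame: x ahead of the robot, y to its left, z up, the work surface at z = 0. Lengths are in mm, angles in rad, forces in N, time in s.
With the tool pointing down it reaches from about 275 to 1000 mm from the base axis. Payload 8.4 kg.
Tool frame: the origin (TCP) lies at the very end of the fingers, on their centre line; the grasp point (between the pads) lies 19 mm behind it; z points along the fingers, y is the direction in which the jaws open and shut (so a half turn about z gives the same grasp; the last joint's range is limited). The gripper opens to 85 mm and grips with 20 to 120 N. Pads are 22 mm wide; open, the fingers measure 114 mm over their backs; the gripper's body (76 mm by 85 mm) begins 54 mm behind the grasp point. The pads swing forward as they close: fully open they stand 13 mm farther back than shut.
Start: joints at [-1.197, 0.353, 1.633, -0, 1.155, -0.002], TCP at [229.384, -581.387, 231.281] pointing down, gripper open.
Joint ranges: [-2.63, 2.63], [-0.92, 2.1], [0.06, 2.66], [-1.3, 4.44], [0, 2.69], [-3.02, 3.02]. Speed limits (rad/s): [2.22, 2.22, 2.79, 3.14, 3.14, 3.14].

### API

Orientations are given as [roll, pitch, yaw] about the fixed x, y, z axes, in that order (R = Rz(yaw) Ry(pitch) Rx(roll)).
In Python, from rig import sense, grab_frame, get_calibration, sign_off, boxes_of, trace gives the robot as it stands.
- The arm moves only by the tool servo_tool, never from a script. Its argument "rows" is a list of rows, each a list of 3 entries, a list of its own where there are three numbers: the finger opening in mm, from 0 to 85.4, then the shift along the tool's x, y, z in mm, then the turn, a rotation vector about the tool's x, y, z in degrees. A call has 1 to 8 rows; each row shifts and turns the commanded pose from where the row before left it, along the tool's axes as they then stand; what a row does not reach is not made up. A row lasts 1/8 s, in which the tool goes at most 62.5 mm and 10.7 degrees, less where a joint would pass 70% of its speed; a pose out of reach is approached as far as the arm can. A call is refused whole if a number of a shift passes 62.5 or a number of a turn 10.7, either way. A call with a gripper value outside its range is refused whole. The fingers move at their own pace and stop on an object; "force" is the grip in N (left out, the last holds). Time passes only in rows, so rows that do not move let the fingers close. It gives the time, the measured TCP pose, the force and the opening at its end, in the units of the state.
- sense(): the state, without advancing time (a new reading comes with each control period).
- grab_frame(name): name is "side" or "top" or "wrist"; returns the picture (420x560x3 uint8, blue, green, red); there is no depth.
- get_calibration(name): a dict with "intrinsics" (3x3 intrinsics, pixels), "k1" (the pictures are not rectified: a ray, as slopes to the right and down, at radius r is drawn at 1 + k1 r^2 times it, then the intrinsics apply), "world_to_cam" (4x4, takes a point from world to camera coordinates). Camera axes: x right, y down, z forward; pixel columns grow to the right and rows downward; lengths in mm; the calibration is good to about 2 mm. A picture is of the moment at which its call begins: read the wrist's pose just before it. get_calibration takes no time and is no camera call; for the wrist camera it gives the pose at the moment of the call.
- sign_off(): hands the job in, once; it reports no verdict.
Trained networks look in the newest picture that a camera, given by its name, has taken for a name from the list of things; names that differ only in an ending like _2 or _b are one class to them, and where a whole thing is asked for, a point or a joint stands for the part that bears it (a point fixed in the world has none). Each returns a list of dicts, best first, with "conf" (0 to 1); they miss things now and then, are a little off and sometimes report something else, mostly with a low value. They report only what shows in the picture. A call takes as long as a camera call.
- boxes_of(camera, thing): "centre" ([x, y, z] in mm, in the coordinates of the camera as it stood for that picture, good to about 4 mm: the middle of the surface that is visible of it).
- trace(camera, thing): "mask" (420x560 bool, what is visible of it).
The state is a dict: "clock": time; "qpos": joint angles; "qvel": joint speeds; "joint_efforts": joint torques, N m; "eef_pos": TCP position; "tcp_rot": TCP orientation; "contact_force": force on the tool from outside, world axes, zero at the start; "wrist_torque": the same for the moment, N m; "opening": opening from 0.0 (shut) to 1.0 (fully open).
Only numpy, scipy, OpenCV 4.12 (cv2) and the standard library are available. Lean on these libraries where they do the work, as an engineer would, in place of code of your own. Each camera call takes 0.05 s, during which the arm holds its last target. There are 200 camera calls.

### The job

The three ignition coils on the cylinder head have only been dropped into their plug wells. Seat all three: swing each coil's connector snout round over the notch in its well's collar so that the rib under it can drop in, then push the coil straight down its leaning well until it clicks and is fully home, with the connector over the notch. A firm thumb's push is enough; never ram a coil against its well (more than about 60 N cracks it), and leave the tools and parts on the bench where they lie.

Things in the scene. Friction and masses are not known exactly. Their poses are not given: they have to be found in the camera images.
- engine_head: aluminium three-cylinder motorcycle head with grey cam cover, 360 x 180, fixed in a blue bench stand 450 wide, leaning 0.38 rad towards the robot. Origin on the bench under its middle; x away from the robot at yaw 0, y along the row of wells (104 apart), z up. The cam housings 62 either side of the row are level with the collars' rims; a breather spigot on the far one rises 30 above them
- well_a: fixed plug well under coil_a (which well of the row varies): aluminium collar, outer diameter 42, inner 26, 14 tall, its rim cut by one notch 11 wide. Origin: centre of the rim (upper edge). This frame is upright: z vertical, x level, to the notch's side (away from the robot). The well's axis leans; in this frame it is (-0.371, 0, 0.929), out of the well
- coil_a: black ignition coil (spark plug cap) with its stem in well_a. Head 34 x 34 in plan with flat sides, 24 tall; a connector snout, 20 wide, 18 tall, sticks out to 40 from the axis. Origin: centre of the head's flat top; z out along the leaning axis, x along the snout. It can only slide along and turn about the axis (1.6 rad either way from the notch; 0.03 N m, more when pressed). 0.22 kg
- rib_a (a point): lower edge of the rib, 8 wide, under the root of coil_a's snout, 16 from the axis. Away from the notch it rides on the collar's rim, and the coil cannot go down. Over the notch (within 0.1 rad, snout along the well's x) the coil sinks 4 to 5 by itself or under a light push and rests on its spring clip; a slow axial push of about 15 N (more if fast) snaps it home, where it stays
- coil_a_slide (a joint): how far coil_a stands out of its well along the axis, in m: 0 home and clicked (top of the head 26 mm above the collar's rim), about 0.006 resting unclicked on the spring clip, 0.011 with its rib riding on the rim, at most 0.03
- well_b: the fixed plug well under coil_b, same shape and frame as well_a
- coil_b: ignition coil in well_b, same make, size, frame and behaviour as coil_a
- rib_b (a point): lower edge of the rib under coil_b's snout, as rib_a
- coil_b_slide (a joint): how far coil_b stands out of its well, in m, as coil_a_slide
- well_c: the fixed plug well under coil_c, same shape and frame as well_a
- coil_c: ignition coil in well_c, same make, size, frame and behaviour as coil_a
- rib_c (a point): lower edge of the rib under coil_c's snout, as rib_a
- coil_c_slide (a joint): how far coil_c stands out of its well, in m, as coil_a_slide
- wrench: steel combination wrench, 170 long, lying flat; stays where it is
- screwdriver: screwdriver with a black handle, 190 long, lying beside the right end of the stand; stays where it is
- plug_socket: steel spark-plug socket, 27 across, 65 tall, standing close behind the cylinder head's stand; stays where it is
- old_plug_1: used spark plug, 70 long, lying close behind the cylinder head's stand; stays where it is
- old_plug_2: another used spark plug, 70 long, lying close behind the cylinder head's stand; stays where it is
- bolt_tray: round steel dish, 116 across, 20 tall, holding bolts; stays where it is
- spray_can: green spray can, 66 across, 200 tall, standing; stays where it is
- feeler_gauge: folded steel feeler gauge, 90 long, 12 thick, lying flat; stays where it is

How it is judged (in metres and radians):
At the end, for the whole second after the job is handed in: All three coils are clicked home in their wells (each stands less than 2 mm above its fully home position, which it can only do with its rib in the notch) and are at rest (value of joint each of coil_a_slide, coil_b_slide, coil_c_slide below 0.002 m and linear speed of each of coil_a, coil_b, coil_c below 0.01 m/s); the robot touches nothing.
It fails at once if coil_a is pressed against its well with more than 80 N (contact force between coil_a and well_a above 80 N).
It fails at once if coil_b is pressed against its well with more than 80 N (contact force between coil_b and well_b above 80 N).
It fails at once if coil_c is pressed against its well with more than 80 N (contact force between coil_c and well_c above 80 N).
It fails at once if a tool or part on the bench is moved more than 30 mm (distance of any of wrench, screwdriver, plug_socket, old_plug_1, old_plug_2, bolt_tray, spray_can, feeler_gauge from where it was at the start of the episode above 0.03 m).
It also fails if it takes over 64 s, if anything falls off the work surface, if the arm or the gripper's body presses on something with over 40 N, if the wrist force passes 120 N, or if a joint passes its speed limit or range.

## Working session

There is one attempt and no reset: what is moved stays moved. The work goes in short steps, Python scripts to look and compute and a tool call to move; the robot and the scene stay as the last step left them, time stands still between calls to the robot, and variables do not carry over. Pictures are saved under pics/ and viewed, about 8 in all and at most 12, crops included, and the job is handed in when it is done.

Besides the shell and the picture viewer there is one more tool, called after "Emit:" as name(argument=value, ...), one argument or row to a line, values as JSON. servo_tool: Moves the arm, as the interface text tells. Its arguments: {"type":"object","properties":{"rows":{"type":"array","items":{"type":"array"}},"force":{"type":"number"}},"required":["rows"]}

```bash
mkdir -p pics; ls
python3 - <<'E'
from rig import *
import cv2,numpy as np
for n in ("side","top"):
    cv2.imwrite(f"pics/{n}0.png",grab_frame(n))
    c=get_calibration(n);M=np.linalg.inv(c["world_to_cam"]);print(n,M[:3].round(3).tolist(),c["intrinsics"],c["k1"])
    for t in("coil_a","well_a","engine_head","rib_a"):
        for b in boxes_of(n,t): print(n,t,round(b["conf"],2),(M@np.r_[b["centre"],1])[:3].round(0))
print(sense())
E
```

```text
pics
side [[-0.995, -0.068, 0.078, 458.262], [-0.103, 0.668, -0.737, 1087.304], [-0.002, -0.741, -0.671, 1135.346]] [[521.50229139   0.         275.33189609]
 [  0.         521.50229139 206.66561768]
 [  0.           0.           1.        ]] 0.010938876578179125
side coil_a 0.64 [484.  38. 235.]
side coil_a 0.56 [ 476. -174.  221.]
side coil_a 0.52 [480. -76. 224.]
side well_a 0.85 [487. -73. 220.]
side well_a 0.84 [ 474. -171.  221.]
side well_a 0.82 [486.  35. 224.]
side engine_head 0.69 [509.  57. 158.]
side engine_head 0.35 [510. 478.  13.]
side rib_a 0.67 [487.  37. 231.]
side rib_a 0.67 [ 472. -171.  223.]
side rib_a 0.56 [482. -73. 230.]
top [[0.023, -0.978, 0.209, 258.901], [-1.0, -0.023, 0.004, 17.545], [0.001, -0.209, -0.978, 1591.748]] [[544.87817555   0.         269.97830239]
 [  0.         544.87817555 209.04276502]
 [  0.           0.           1.        ]] 0.06351708248203446
top coil_a 0.84 [483.  29. 234.]
top coil_a 0.79 [474. -84. 230.]
top coil_a 0.6 [ 469. -178.  225.]
top well_a 0.75 [ 472. -185.  229.]
top well_a 0.74 [480. -83. 230.]
top well_a 0.65 [487.  31
[... 223 characters left out ...]
.]
{'clock': 0.5, 'qpos': array([-1.19740623e+00,  3.53029344e-01,  1.63340220e+00,  3.69948684e-05,
        1.15517967e+00, -2.37486459e-03]), 'qvel': array([ 2.28028541e-04, -5.98116168e-04, -9.24697735e-04,  5.83327116e-05,
       -4.70022705e-04,  1.65270757e-03]), 'joint_efforts': array([ 4.83718281e-05, -6.04694438e+01, -3.42180312e+01, -1.32553859e-05,
        2.28672245e-03,  9.18667638e-06]), 'eef_pos': array([ 229.39278749, -581.38767513,  231.26168421]), 'tcp_rot': array([-3.14157417e+00, -3.38891163e-05,  3.75750027e-01]), 'contact_force': array([-0.23191346,  0.30502558,  0.08915095]), 'wrist_torque': array([ 0.00600297,  0.01706222, -0.02323795]), 'opening': 0.9990207462694229}
```

Run:
```python
import cv2,numpy as np
a=cv2.imread("pics/side0.png");b=cv2.imread("pics/top0.png")
cv2.imwrite("pics/m0.png",a)
cv2.imwrite("pics/m1.png",np.hstack([cv2.resize(a[150:260,180:380],(600,330),interpolation=2)]))
cv2.imwrite("pics/m2.png",cv2.resize(b[60:210,200:380],(720,600),interpolation=2))
```

```text
(no output)
```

View pics/side0.png

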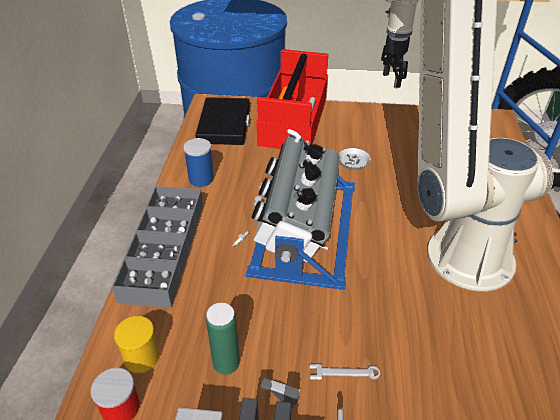

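View pics/m2.png

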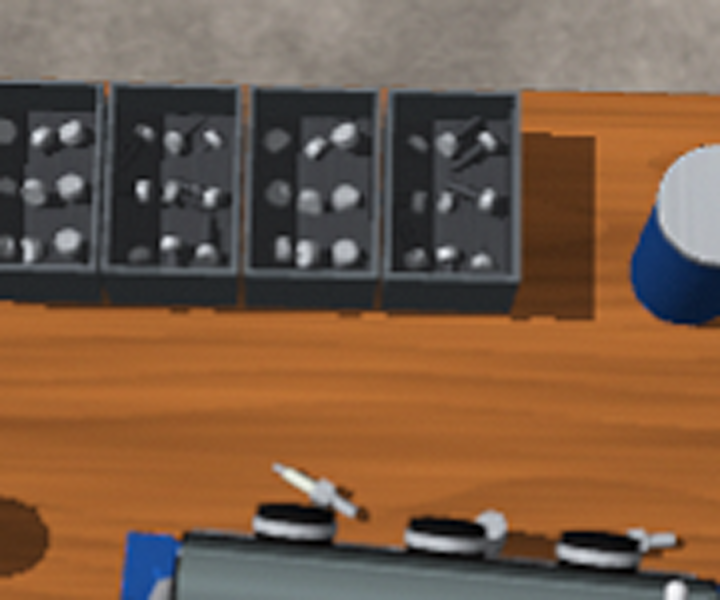

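```bash
cat > h.py <<'E'
from rig import *
import numpy as np,cv2
from scipy.spatial.transform import Rotation as Ro
YAW=-0.052
def Rtool(phi=0,yaw=YAW):
    # tool along the well axis, tool x along the snout turned phi (about outward axis)
    x=np.array([.929,0,.371]);y=np.array([0,-1,0]);z=np.array([.371,0,-.929])
    R=np.c_[x,y,z]; R/=np.linalg.norm(R,axis=0)
    return Ro.from_euler('z',yaw)*Ro.from_matrix(R)*Ro.from_rotvec([0,0,-phi])
def cur():
    s=sense();return s["eef_pos"],Ro.from_euler('xyz',s["tcp_rot"])
def go(p,R,n=None):
    p0,R0=cur()
    rv=(R0.inv()*R).as_rotvec(degrees=True);d=R0.inv().apply(np.array(p)-p0)
    n0=max(np.linalg.norm(rv)/10,np.linalg.norm(d)/60)
    n=n or int(np.ceil(n0))
    print("total d",d.round(1),"rv",rv.round(2),"need",round(n0,2),"rows")
    # straight-line rows with rotating tool axes
    k=Ro.from_rotvec(rv/n,degrees=True);q=R0
    for i in range(n):
        print([q.inv().apply((np.array(p)-p0)/n).round(1).tolist(),(rv/n).round(2).tolist()]);q=q*k
def pix(n,P,c=None):
    c=c or get_calibration(n);W=c["world_to_cam"]
    X=np.atleast_2d(P)@W[:3,:3].T+W[:3,3];u=X[:,:2]/X[:,2:]
    u=u*(1+c["k1"]*(u**2).sum(1,keepdims=True));K=c["intrinsics"]
    return u@K[:2,:2].T+K[:2,2]
E
python3 - <<'E'
from h import *
c=get_calibration("wrist");p,R=cur()
M=np.linalg.inv(c["world_to_cam"])
print("cam in tool",R.inv().apply(M[:3,3]-p).round(1),(R.inv().as_matrix()@M[:3,:3]).round(2).tolist(),c["intrinsics"][0],c["k1"])
z=Rtool().apply([0,0,1])
go(np.array([478,-72,232])-z*180-0*np.array([0,0,0]),Rtool())
E
```

```text
cam in tool [  69.6    1.3 -142.5] [[0.0, -0.96, -0.27], [1.0, -0.0, 0.0], [-0.0, -0.27, 0.96]] [302.75190973   0.         273.96262148] 0.010758880306390176
total d [ 357.5 -410.3 -167.9] rv [-4.66 21.43 24.21] need 9.49 rows
[[35.7, -41.0, -16.8], [-0.47, 2.14, 2.42]]
[[34.6, -42.4, -15.8], [-0.47, 2.14, 2.42]]
[[33.3, -43.7, -14.9], [-0.47, 2.14, 2.42]]
[[32.0, -45.0, -14.0], [-0.47, 2.14, 2.42]]
[[30.6, -46.2, -13.2], [-0.47, 2.14, 2.42]]
[[29.1, -47.3, -12.5], [-0.47, 2.14, 2.42]]
[[27.5, -48.4, -11.8], [-0.47, 2.14, 2.42]]
[[25.9, -49.5, -11.2], [-0.47, 2.14, 2.42]]
[[24.2, -50.4, -10.7], [-0.47, 2.14, 2.42]]
[[22.4, -51.3, -10.2], [-0.47, 2.14, 2.42]]
```

Emit:
servo_tool(
  rows=[
    [85,[36,-41,-17],[-0.5,2.1,2.4]],
    [85,[35,-42,-16],[-0.5,2.1,2.4]],
    [85,[33,-44,-15],[-0.5,2.1,2.4]],
    [85,[32,-45,-14],[-0.5,2.1,2.4]],
    [85,[31,-46,-13],[-0.5,2.1,2.4]],
    [85,[29,-47,-12],[-0.5,2.1,2.4]],
    [85,[28,-48,-12],[-0.5,2.1,2.4]],
    [85,[26,-50,-11],[-0.5,2.1,2.4]],
  ],
)

```text
clock: 1.5
eef_pos: [376.3, -169.3, 365.0]
tcp_rot: [3.122, -0.302, 0.039]
contact_force: [1.4, -0.4, 0.4]
opening: 0.996
```

Emit:
servo_tool(
  rows=[
    [70,[24,-50,-11],[-0.5,2.1,2.4]],
    [70,[22,-51,-10],[-0.5,2.1,2.4]],
    [70,[0,0,0],[0,0,0]],
    [70,[0,0,0],[0,0,0]],
  ],
)

```text
clock: 2.0
eef_pos: [411.6, -68.5, 396.5]
tcp_rot: [3.132, -0.373, -0.044]
contact_force: [0.2, 0.4, -0.1]
opening: 0.818
```

Run:
```python
from h import *
c=get_calibration("wrist");f=grab_frame("wrist");M=np.linalg.inv(c["world_to_cam"])
cv2.imwrite("pics/w0.png",cv2.resize(f[:,:],(784,588)))
print(cur()[0],sense()["tcp_rot"],sense()["clock"])
for t in("coil_a","well_a","rib_a"):
    for b in boxes_of("wrist",t): print(t,round(b["conf"],2),(M@np.r_[b["centre"],1])[:3].round(0))
```

```text
[411.47413378 -69.39806203 396.24686199] [ 3.1324398  -0.37289332 -0.04619359] 2.05
coil_a 0.83 [482. -85. 235.]
coil_a 0.66 [486.  28. 233.]
coil_a 0.6 [ 473. -178.  231.]
well_a 0.9 [ 479. -181.  230.]
well_a 0.86 [490.  24. 232.]
well_a 0.72 [483. -85. 232.]
well_a 0.3 [479. -87. 231.]
rib_a 0.8 [490.  28. 231.]
rib_a 0.71 [ 475. -184.  232.]
rib_a 0.68 [479. -86. 236.]
```

View pics/w0.png

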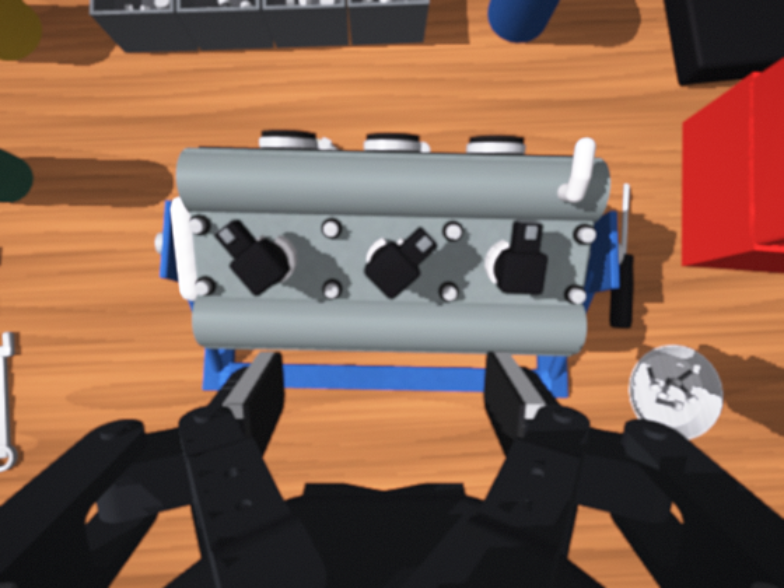

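```bash
cat > fit.py <<'E'
from h import *
from scipy.optimize import minimize
def box(x0,x1,y0,y1,z0,z1): return np.array([[x,y,z] for x in(x0,x1) for y in(y0,y1) for z in(z0,z1)],float)
PARTS=[box(-17,17,-17,17,-24,0),box(15,40,-10,10,-20,-2)]
def sil(c,ctr,phi,S=4,sh=(420,560),yaw=YAW):
    m=np.zeros((sh[0]*2,sh[1]*2),np.uint8)
    # coil frame: x along snout, z out of well
    Rt=Rtool(phi,yaw).as_matrix();Rc=np.c_[Rt[:,0],-Rt[:,1],-Rt[:,2]]
    for B in PARTS:
        q=pix("wrist",B@Rc.T+ctr,c);h=cv2.convexHull(((q+.5)*2*16).astype(np.int32))
        cv2.fillConvexPoly(m,h,1,shift=4)
    return m
def fit(c,mask,ctr,phi,yaw=YAW):
    """fit in-plane position (2) and phi, given axial height"""
    Rt=Rtool(0,yaw).as_matrix();T=cv2.resize(mask.astype(np.uint8),None,fx=2,fy=2,interpolation=0)
    T=cv2.GaussianBlur(T.astype(np.float32),(0,0),1.5)
    def cost(v):
        s=cv2.GaussianBlur(sil(c,ctr+Rt[:,0]*v[0]-Rt[:,1]*v[1],v[2]/20,yaw=yaw).astype(np.float32),(0,0),1.5)
        return ((s-T)**2).sum()/T.sum()
    best=min((minimize(cost,[0,0,20*p],method="Nelder-Mead",options=dict(initial_simplex=np.array([[0,0,20*p],[5,0,20*p],[0,5,20*p],[0,0,20*p+5]]),maxiter=150)) for p in(phi-.4,phi,phi+.4)),key=lambda r:r.fun)
    v=best.x
    return ctr+Rt[:,0]*v[0]-Rt[:,1]*v[1],v[2]/20,best.fun
E
python3 - <<'E'
from fit import *
c=get_calibration("wrist");f=grab_frame("wrist");M=np.linalg.inv(c["world_to_cam"])
ms=[(t["conf"],t["mask"]) for t in trace("wrist","coil_a")]
ov=f.copy()
for C,p0 in (([486,26,234],.75),([481,-82,234],-.85),([473,-180,234],-.05)):
    q=pix("wrist",C,c)[0].astype(int)
    for conf,m in ms:
        if m[q[1]-4:q[1]+5,q[0]-4:q[0]+5].mean()>.6:
            ctr,phi,e=fit(c,m,np.array(C,float),p0);print(round(conf,2),m.sum(),ctr.round(1),round(phi,3),round(e,3))
            s=cv2.resize(sil(c,ctr,phi),(560,420),interpolation=0)
            cs,_=cv2.findContours(s,0,2);cv2.drawContours(ov,cs,-1,(0,0,255),1)
            cs,_=cv2.findContours(m.astype(np.uint8),0,2);cv2.drawContours(ov,cs,-1,(0,255,0),1)
cv2.imwrite("pics/w1.png",cv2.resize(ov[140:230,140:410],(792,264),interpolation=2))
E
```

```text
0.94 1674 [478.9  23.8 231.2] 0.69 0.033
0.21 1933 [478.7  22.4 231.2] 0.718 0.081
0.71 1474 [472.1 -79.1 230.4] -0.835 0.034
0.75 1588 [ 465.5 -181.3  231. ] -0.075 0.064
```

View pics/w1.png

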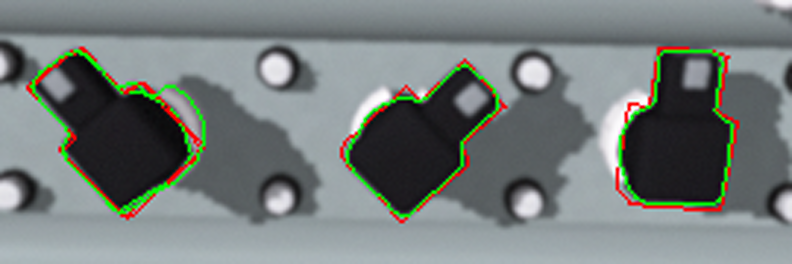

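```bash
sed -i 's/^YAW=.*/YAW=-0.065/' h.py
python3 - <<'E'
from h import *
z=Rtool().apply([0,0,1])
go(np.array([472,-79,230])-z*65,Rtool(-.82))
E
```

```text
total d [ -4.4   4.6 112. ] rv [ 0.31  0.31 47.82] need 4.78 rows
[[-0.9, 0.9, 22.4], [0.06, 0.06, 9.56]]
[[-0.7, 1.1, 22.4], [0.06, 0.06, 9.56]]
[[-0.6, 1.2, 22.4], [0.06, 0.06, 9.56]]
[[-0.4, 1.3, 22.4], [0.06, 0.06, 9.56]]
[[-0.2, 1.4, 22.4], [0.06, 0.06, 9.56]]
```

Emit:
servo_tool(
  rows=[
    [56,[-0.9,0.9,22.4],[0,0,9.6]],
    [56,[-0.7,1.1,22.4],[0,0,9.6]],
    [56,[-0.6,1.2,22.4],[0,0,9.6]],
    [56,[-0.4,1.3,22.4],[0,0,9.6]],
    [56,[-0.2,1.4,22.4],[0.3,0.3,9.6]],
    [56,[0,0,0],[0,0,0]],
    [56,[0,0,0],[0,0,0]],
  ],
)

```text
clock: 3.18
eef_pos: [448.2, -76.6, 291.4]
tcp_rot: [-2.858, -0.259, -0.92]
contact_force: [1.1, -0.6, 0.2]
opening: 0.656
```

```bash
cat > look.py <<'E'
from fit import *
import sys
C=np.array(eval(sys.argv[1]),float);p0=float(sys.argv[2]);name=sys.argv[3]
c=get_calibration("wrist");f=grab_frame("wrist");ov=f.copy();R0=Rtool().as_matrix()
M=np.linalg.inv(c["world_to_cam"])
for b in boxes_of("wrist","coil_a"): print(round(b["conf"],2),(M@np.r_[b["centre"],1])[:3].round(0))
q=pix("wrist",C,c)[0].astype(int)
for t in trace("wrist","coil_a"):
    m=t["mask"]
    if t["conf"]>.4 and m[q[1]-4:q[1]+5,q[0]-4:q[0]+5].mean()>.6:
        for dz in(-6,-3,0,3):
            ctr,phi,e=fit(c,m,C-R0[:,2]*dz,p0);print(dz,round(t["conf"],2),ctr.round(1),round(phi,3),round(e,3))
            if dz==0: g=ctr,phi
        s=cv2.resize(sil(c,*g),(560,420),interpolation=0)
        cs,_=cv2.findContours(s,0,2);cv2.drawContours(ov,cs,-1,(0,0,255),1)
        print("tool err at now (tool axes)",cur()[1].inv().apply(g[0]-cur()[0]).round(1),sense()["opening"])
cv2.imwrite(f"pics/{name}.png",ov)
E
python3 look.py "[472,-79,230]" -.82 w2
```

```text
0.95 [ 472. -178.  231.]
0.78 [480. -89. 238.]
0.47 [506.  34. 231.]
-6 0.82 [473.3 -78.  224. ] -0.788 0.016
-3 0.82 [472.9 -78.7 227.1] -0.797 0.022
0 0.82 [472.1 -79.2 230.1] -0.791 0.034
3 0.82 [471.4 -79.8 233. ] -0.792 0.053
tool err at now (tool axes) [ 0.3  1.5 66.2] 0.6509806232278048
```

View pics/w2.png

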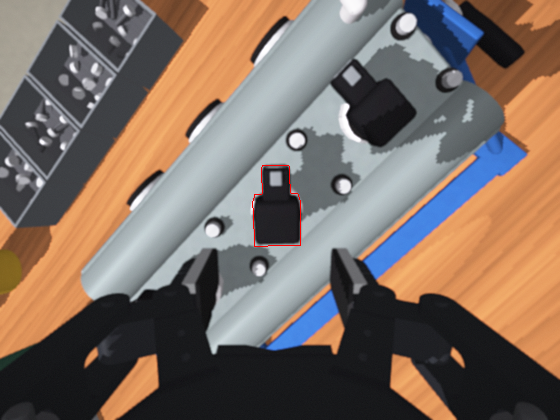

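Run:
```python
from h import *
z=Rtool().apply([0,0,1])
go(np.array([473.1,-78.2,225])+z*20,Rtool(-.79),n=4)
```

```text
total d [-1.3  1.6 91.2] rv [-0.05 -0.19 -1.66] need 1.52 rows
[[-0.3, 0.4, 22.8], [-0.01, -0.05, -0.41]]
[[-0.3, 0.4, 22.8], [-0.01, -0.05, -0.41]]
[[-0.3, 0.4, 22.8], [-0.01, -0.05, -0.41]]
[[-0.3, 0.4, 22.8], [-0.01, -0.05, -0.41]]
```

Emit:
servo_tool(
  rows=[
    [56,[-0.3,0.4,22.8],[0,0,-0.4]],
    [56,[-0.3,0.4,22.8],[0,0,-0.4]],
    [56,[-0.3,0.4,22.8],[0,0,-0.4]],
    [56,[-0.3,0.4,14],[0,0,-0.4]],
    [56,[0,0,9],[0,0,0]],
    [56,[0,0,0],[0,0,0]],
  ],
  force=30,
)

```text
clock: 4.08
eef_pos: [480.1, -78.4, 205.0]
tcp_rot: [-2.865, -0.265, -0.895]
contact_force: [0.3, 0.6, -0.2]
opening: 0.655
```

Emit:
servo_tool(
  rows=[
    [20,[0,0,0],[0,0,0]],
    [20,[0,0,0],[0,0,0]],
    [20,[0,0,0],[0,0,0]],
    [20,[0,0,0],[0,0,0]],
  ],
  force=30,
)

```text
clock: 4.58
eef_pos: [479.7, -78.9, 205.7]
tcp_rot: [-2.865, -0.266, -0.895]
contact_force: [-5.3, -4.5, 4.8]
opening: 0.396
```

Emit:
servo_tool(
  rows=[
    [20,[0,0,0],[0,0,-7]],
    [20,[0,0,0],[0,0,-7]],
    [20,[0,0,0],[0,0,-7]],
    [20,[0,0,0],[0,0,-7]],
    [20,[0,0,0],[0,0,-7]],
    [20,[0,0,0],[0,0,-7]],
    [20,[0,0,0],[0,0,-3.3]],
    [20,[0,0,0],[0,0,0]],
  ],
)

```text
clock: 5.58
eef_pos: [479.6, -79.3, 205.3]
tcp_rot: [3.139, -0.381, -0.065]
contact_force: [-2.4, -7.8, -2.2]
opening: 0.391
```

```bash
python3 - <<'E'
from h import *
z=Rtool().apply([0,0,1])
go(np.array([473.1,-78.2,225])+z*20,Rtool(0),n=1);s=sense();print("F tool",cur()[1].inv().apply(s["contact_force"]).round(1),s["wrist_torque"])
E
python3 look.py "[473,-78,225]" 0 w3
```

```text
total d [ 1.2 -0.6 -0.7] rv [ 0.16 -0.06 -0.02] need 0.03 rows
[[1.2, -0.6, -0.7], [0.16, -0.06, -0.02]]
F tool [-2.6  8.   1.4] [-1.07181681  0.59221548 -0.42325497]
0.91 [ 476. -176.  230.]
0.86 [484.  17. 225.]
0.57 [484. -82. 234.]
-6 0.72 [470.7 -79.5 217.6] -0.003 0.059
-3 0.72 [470.9 -79.4 221. ] -0.003 0.034
0 0.72 [471.5 -79.4 224.4] -0.003 0.02
3 0.72 [471.9 -79.4 227.8] -0.002 0.03
tool err at now (tool axes) [ -0.4   0.7 -20.8] 0.39458493693272073
```

View pics/w3.png

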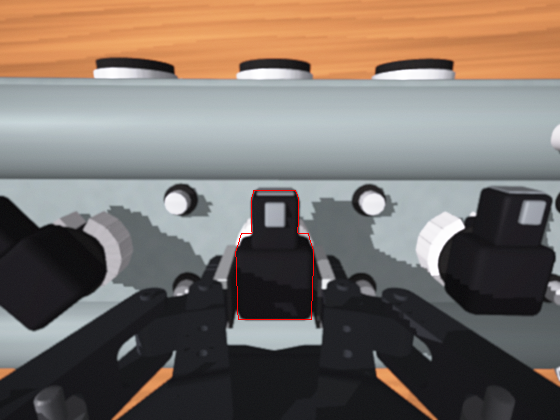

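Emit:
servo_tool(
  rows=[
    [20,[0,0,1],[0,0,0]],
    [20,[0,0,1],[0,0,0]],
    [20,[0,0,1],[0,0,0]],
    [20,[0,0,1],[0,0,0]],
    [20,[0,0,0],[0,0,0]],
  ],
  force=35,
)

```text
clock: 6.35
eef_pos: [481.1, -79.4, 201.7]
tcp_rot: [3.139, -0.381, -0.066]
contact_force: [-3.5, -7.9, -1.5]
opening: 0.392
```

```bash
cat > st.py <<'E'
from h import *
s=sense();p,R=cur();print("F tool",R.inv().apply(s["contact_force"]).round(1),"axial",round(float(Rtool().apply([0,0,1])@p),2),"p",p.round(1),s["opening"])
E
python3 st.py
```

```text
F tool [-3.3  8.1  0.3] axial -7.33 p [481.1 -79.4 201.7] 0.39206303844053964
```

Emit:
servo_tool(
  rows=[
    [20,[0,0,1],[0,0,0]],
    [20,[0,0,1],[0,0,0]],
    [20,[0,0,1],[0,0,0]],
    [20,[0,0,0],[0,0,0]],
  ],
  force=40,
)

```text
clock: 6.85
eef_pos: [482.1, -79.5, 199.3]
tcp_rot: [3.139, -0.381, -0.066]
contact_force: [-7.9, -7.0, 6.6]
opening: 0.389
```

Emit:
servo_tool(
  rows=[
    [20,[0,0,1],[0,0,0]],
    [20,[0,0,1],[0,0,0]],
    [20,[0,0,0],[0,0,0]],
  ],
)

```text
clock: 7.22
eef_pos: [482.9, -79.5, 197.2]
tcp_rot: [3.139, -0.381, -0.066]
contact_force: [-5.0, -7.4, 2.4]
opening: 0.391
```

```bash
python3 st.py
```

```text
F tool [-3.3  7.8 -3.8] axial -2.49 p [482.9 -79.5 197.2] 0.3912291297272608
```

Emit:
servo_tool(
  rows=[
    [20,[0,0,1],[0,0,0]],
    [20,[0,0,1],[0,0,0]],
    [20,[0,0,0],[0,0,0]],
  ],
)

```text
clock: 7.6
eef_pos: [483.0, -79.5, 197.1]
tcp_rot: [3.139, -0.381, -0.066]
contact_force: [-31.8, -5.0, 38.9]
opening: 0.395
```

Emit:
servo_tool(
  rows=[
    [20,[0,0,1],[0,0,0]],
    [20,[0,0,0],[0,0,0]],
  ],
)

```text
clock: 7.85
eef_pos: [483.1, -79.5, 197.0]
tcp_rot: [3.139, -0.381, -0.066]
contact_force: [-43.6, -4.9, 58.5]
opening: 0.392
```

```bash
python3 st.py
```

```text
F tool [-18.3   8.  -70.3] axial -2.26 p [483.1 -79.5 197. ] 0.39214967142067164
```

Emit:
servo_tool(
  rows=[
    [20,[0,0,-2],[0,0,0]],
    [20,[0,0,-1],[0,0,0]],
    [20,[0,0,0],[0,0,0]],
  ],
)

```text
clock: 8.22
eef_pos: [482.9, -79.5, 197.2]
tcp_rot: [3.139, -0.381, -0.066]
contact_force: [-5.4, -8.2, 2.7]
opening: 0.392
```

```bash
python3 st.py
```

```text
F tool [-3.5  8.6 -4.3] axial -2.49 p [482.9 -79.5 197.2] 0.3915131481189417
```

Emit:
servo_tool(
  rows=[
    [56,[0,0,0],[0,0,0]],
    [56,[0,0,0],[0,0,0]],
    [56,[0,0,-10],[0,0,0]],
    [56,[0,0,-30],[0,0,0]],
    [56,[0,0,-30],[0,0,0]],
    [56,[0,0,-20],[0,0,0]],
    [56,[0,0,0],[0,0,0]],
  ],
)

```text
clock: 9.1
eef_pos: [450.6, -76.5, 282.4]
tcp_rot: [3.14, -0.385, -0.067]
contact_force: [0.6, -0.6, -0.6]
opening: 0.655
```

```bash
python3 look.py "[475,-79.4,215]" 0 w4; python3 st.py
python3 - <<'E'
from h import *
z=Rtool().apply([0,0,1])
go(np.array([478.9,24,225])-z*65,Rtool(.7))
E
```

```text
0.87 [485.  27. 233.]
0.86 [ 476. -178.  230.]
0.61 [486. -82. 226.]
-6 0.88 [476.7 -79.5 209.2] -0.006 0.023
-3 0.88 [476.6 -79.5 212.4] 0.001 0.018
0 0.88 [476.2 -79.3 215.5] -0.002 0.019
3 0.88 [476.1 -79.4 218.7] -0.003 0.025
tool err at now (tool axes) [ 0.8  1.2 69.5] 0.6571224645806872
F tool [-0.4 -0.7 -0.4] axial -91.44 p [449.8 -76.3 279.7] 0.6571224645806872
total d [   0.4 -102.    -6. ] rv [ 8.000e-02 -1.000e-02 -4.022e+01] need 4.02 rows
[[0.1, -20.4, -1.2], [0.02, -0.0, -8.04]]
[[2.9, -20.2, -1.2], [0.02, -0.0, -8.04]]
[[5.7, -19.6, -1.2], [0.02, -0.0, -8.04]]
[[8.4, -18.6, -1.2], [0.02, -0.0, -8.04]]
[[10.9, -17.2, -1.2], [0.02, -0.0, -8.04]]
```

Emit:
servo_tool(
  rows=[
    [56,[0,-20.4,-1.2],[0,0,-8]],
    [56,[2.9,-20.2,-1.2],[0,0,-8]],
    [56,[5.7,-19.6,-1.2],[0,0,-8]],
    [56,[8.4,-18.6,-1.2],[0,0,-8]],
    [56,[10.9,-17.2,-1.2],[0,0,-8]],
    [56,[0,0,0],[0,0,0]],
    [56,[0,0,0],[0,0,0]],
  ],
)

```text
clock: 10.12
eef_pos: [454.8, 25.3, 285.2]
tcp_rot: [2.89, -0.288, 0.666]
contact_force: [-0.2, -0.1, -0.2]
opening: 0.659
```

```bash
python3 look.py "[478.9,24,225]" .7 w5;  python3 - <<'E'
from h import *
z=Rtool().apply([0,0,1])
go(np.array([478.9,24,225])+z*20,Rtool(.7),n=4)
E
```

```text
0.9 [503. -80. 232.]
0.85 [485.  31. 231.]
0.57 [ 471. -168.  226.]
-6 0.69 [480.3  22.2 219.1] 0.665 0.022
-3 0.69 [479.9  23.  222.2] 0.665 0.017
0 0.69 [479.3  23.7 225.2] 0.658 0.018
3 0.69 [478.9  24.1 228.2] 0.659 0.026
tool err at now (tool axes) [ 0.5 -0.3 65.2] 0.6533682362144732
total d [ 0.3 -0.8 85.2] rv [ 0.11  0.03 -0.33] need 1.42 rows
[[0.1, -0.2, 21.3], [0.03, 0.01, -0.08]]
[[0.1, -0.2, 21.3], [0.03, 0.01, -0.08]]
[[0.1, -0.2, 21.3], [0.03, 0.01, -0.08]]
[[0.1, -0.2, 21.3], [0.03, 0.01, -0.08]]
```

Phi 0.66: turn +2 deg, go down 85.

Emit:
servo_tool(
  rows=[
    [56,[0.1,-0.1,22],[0,0,0.5]],
    [56,[0.1,-0.1,22],[0,0,0.5]],
    [56,[0.1,-0.1,21],[0,0,0.5]],
    [56,[0.1,-0.1,13],[0,0,0.5]],
    [56,[0,0,8],[0,0,0]],
    [20,[0,0,0],[0,0,0]],
    [20,[0,0,0],[0,0,0]],
    [20,[0,0,0],[0,0,0]],
  ],
  force=30,
)

```text
clock: 11.28
eef_pos: [486.7, 24.0, 206.3]
tcp_rot: [2.899, -0.297, 0.632]
contact_force: [-2.2, 2.8, -1.4]
opening: 0.395
```

Emit:
servo_tool(
  rows=[
    [20,[0,0,0],[0,0,0]],
    [20,[0,0,0],[0,0,0]],
  ],
)

```text
clock: 11.52
eef_pos: [486.8, 24.0, 206.3]
tcp_rot: [2.899, -0.297, 0.632]
contact_force: [-3.9, 3.4, 1.0]
opening: 0.392
```

```bash
python3 st.py;  python3 - <<'E'
from h import *
go(cur()[0],Rtool(0))
E
```

```text
F tool [-0.8 -4.6 -2.5] axial -11.96 p [486.8  24.  206.3] 0.39234324272675736
total d [0. 0. 0.] rv [ 0.09 -0.04 37.88] need 3.79 rows
[[0.0, 0.0, 0.0], [0.02, -0.01, 9.47]]
[[0.0, 0.0, 0.0], [0.02, -0.01, 9.47]]
[[0.0, 0.0, 0.0], [0.02, -0.01, 9.47]]
[[0.0, 0.0, 0.0], [0.02, -0.01, 9.47]]
```

Emit:
servo_tool(
  rows=[
    [20,[0,0,0],[0,0,7]],
    [20,[0,0,0],[0,0,7]],
    [20,[0,0,0],[0,0,7]],
    [20,[0,0,0],[0,0,7]],
    [20,[0,0,0],[0,0,7]],
    [20,[0,0,0],[0,0,2.9]],
    [20,[0,0,0],[0,0,0]],
  ],
)

```text
clock: 12.4
eef_pos: [486.8, 24.1, 206.0]
tcp_rot: [3.141, -0.381, -0.066]
contact_force: [-2.1, 5.7, -3.3]
opening: 0.391
```

Emit:
servo_tool(
  rows=[
    [20,[0,0,1],[0,0,0]],
    [20,[0,0,1],[0,0,0]],
    [20,[0,0,0],[0,0,0]],
  ],
)

```text
clock: 12.78
eef_pos: [487.6, 24.1, 204.1]
tcp_rot: [3.141, -0.381, -0.065]
contact_force: [-1.7, 5.2, -3.0]
opening: 0.389
```

```bash
python3 st.py;  python3 - <<'E'
from h import *
go(cur()[0],Rtool(0))
E
```

```text
F tool [-3.  -5.1  2. ] axial -9.65 p [487.6  24.1 204.1] 0.38935034509012123
total d [0. 0. 0.] rv [ 0.06 -0.05 -0.02] need 0.01 rows
[[0.0, 0.0, 0.0], [0.06, -0.05, -0.02]]
```

Descending freely, rib in the notch.

Emit:
servo_tool(
  rows=[
    [20,[0,0,1],[0,0,0]],
    [20,[0,0,1],[0,0,0]],
    [20,[0,0,1],[0,0,0]],
    [20,[0,0,0],[0,0,0]],
  ],
  force=40,
)

```text
clock: 13.28
eef_pos: [488.6, 24.0, 201.6]
tcp_rot: [3.141, -0.381, -0.065]
contact_force: [-4.7, 5.9, 2.4]
opening: 0.387
```

Emit:
servo_tool(
  rows=[
    [20,[0,0,1],[0,0,0]],
    [20,[0,0,0],[0,0,0]],
  ],
)

```text
clock: 13.52
eef_pos: [488.9, 24.0, 200.9]
tcp_rot: [3.141, -0.381, -0.065]
contact_force: [-8.4, 5.6, 5.8]
opening: 0.392
```

Emit:
servo_tool(
  rows=[
    [20,[0,0,1],[0,0,0]],
    [20,[0,0,0],[0,0,0]],
  ],
)

```text
clock: 13.78
eef_pos: [489.2, 24.0, 200.0]
tcp_rot: [3.141, -0.381, -0.065]
contact_force: [-8.2, 6.3, 7.3]
opening: 0.391
```

```bash
python3 st.py
```

```text
F tool [ -5.3  -5.7 -10. ] axial -5.29 p [489.2  24.  200. ] 0.39104967358631326
```

Emit:
servo_tool(
  rows=[
    [20,[0,0,1],[0,0,0]],
    [20,[0,0,0],[0,0,0]],
  ],
)

```text
clock: 14.02
eef_pos: [489.7, 23.9, 199.0]
tcp_rot: [3.141, -0.381, -0.065]
contact_force: [-7.1, 5.7, 3.9]
opening: 0.391
```

Emit:
servo_tool(
  rows=[
    [20,[0,0,1],[0,0,0]],
    [20,[0,0,0],[0,0,0]],
  ],
)

```text
clock: 14.28
eef_pos: [490.1, 23.9, 197.8]
tcp_rot: [3.141, -0.381, -0.065]
contact_force: [-2.2, 4.8, -2.6]
opening: 0.394
```

Emit:
servo_tool(
  rows=[
    [20,[0,0,0.7],[0,0,0]],
    [20,[0,0,0],[0,0,0]],
  ],
)

```text
clock: 14.52
eef_pos: [490.3, 23.9, 197.3]
tcp_rot: [3.141, -0.381, -0.065]
contact_force: [-6.3, 5.6, 4.4]
opening: 0.388
```

```bash
python3 st.py
```

```text
F tool [-4.6 -5.1 -6.6] axial -2.35 p [490.3  23.9 197.3] 0.3876909836341112
```

Emit:
servo_tool(
  rows=[
    [20,[0,0,0.5],[0,0,0]],
    [20,[0,0,0],[0,0,0]],
  ],
)

```text
clock: 14.78
eef_pos: [490.4, 23.9, 197.3]
tcp_rot: [3.141, -0.381, -0.065]
contact_force: [-12.5, 6.0, 12.5]
opening: 0.388
```

```bash
python3 st.py
```

```text
F tool [ -7.3  -5.1 -16.4] axial -2.3 p [490.4  23.9 197.3] 0.3877540516538533
```

Hard stop at axial −2.3 (same as the first). Release, back off, and over to the right coil (y≈−183).

Emit:
servo_tool(
  rows=[
    [56,[0,0,-0.8],[0,0,0]],
    [56,[0,0,0],[0,0,0]],
    [56,[0,0,-10],[0,0,0]],
    [56,[0,0,-30],[0,0,0]],
    [56,[0,0,-30],[0,0,0]],
    [56,[0,0,-22],[0,0,0]],
    [56,[0,0,0],[0,0,0]],
  ],
)

```text
clock: 15.65
eef_pos: [457.1, 26.0, 285.0]
tcp_rot: [3.141, -0.385, -0.065]
contact_force: [-0.1, -0.5, -0.4]
opening: 0.654
```

```bash
python3 look.py "[482.5,24.2,215]" 0 w6
python3 - <<'E'
from h import *
z=Rtool().apply([0,0,1])
go(np.array([466,-183.2,222])-z*65,Rtool(-.05))
E
```

```text
0.85 [487. -77. 227.]
0.8 [490.  24. 227.]
0.62 [ 476. -168.  221.]
-6 0.64 [483.5  24.2 209. ] -0.011 0.029
-3 0.64 [483.2  24.1 212. ] -0.003 0.023
0 0.64 [483.1  24.2 215.2] -0.004 0.02
3 0.64 [482.7  24.1 218.3] -0.001 0.023
tool err at now (tool axes) [ 0.2 -0.2 72.2] 0.6583821374557723
total d [-6.00e-01  2.08e+02 -1.00e-01] rv [ 0.09 -0.05  2.85] need 3.47 rows
[[-0.1, 52.0, -0.0], [0.02, -0.01, 0.71]]
[[0.5, 52.0, -0.0], [0.02, -0.01, 0.71]]
[[1.1, 52.0, -0.1], [0.02, -0.01, 0.71]]
[[1.8, 52.0, -0.1], [0.02, -0.01, 0.71]]
```

Emit:
servo_tool(
  rows=[
    [56,[0,42,0],[0,0,0.7]],
    [56,[0.5,52,0],[0,0,0.7]],
    [56,[1.1,52,0],[0,0,0.7]],
    [56,[1.5,42,0],[0,0,0.7]],
    [56,[0.5,20,0],[0,0,0]],
    [56,[0,0,0],[0,0,0]],
    [56,[0,0,0],[0,0,0]],
  ],
)

```text
clock: 16.68
eef_pos: [441.6, -181.0, 281.9]
tcp_rot: [-3.123, -0.379, -0.118]
contact_force: [-0.2, 0.4, -1.0]
opening: 0.656
```

```bash
python3 look.py "[466,-183.2,221]" -.05 w7
python3 - <<'E'
from h import *
z=Rtool().apply([0,0,1])
go(np.array([466,-183.2,221])+z*20,Rtool(-.06),n=4)
E
```

```text
0.84 [ 474. -185.  231.]
0.82 [486. -86. 227.]
0.61 [486.   9. 216.]
-6 0.94 [ 467.5 -183.1  215.2] -0.022 0.022
-3 0.94 [ 467.1 -183.1  218.2] -0.018 0.018
0 0.94 [ 467.  -183.   221.4] -0.021 0.018
3 0.94 [ 466.7 -183.2  224.5] -0.014 0.025
tool err at now (tool axes) [ 0.5  0.7 66.1] 0.6547048966708153
total d [-0.5  1.  86.1] rv [ 0.04 -0.06  0.69] need 1.43 rows
[[-0.1, 0.2, 21.5], [0.01, -0.02, 0.17]]
[[-0.1, 0.3, 21.5], [0.01, -0.02, 0.17]]
[[-0.1, 0.3, 21.5], [0.01, -0.02, 0.17]]
[[-0.1, 0.3, 21.5], [0.01, -0.02, 0.17]]
```

View pics/w7.png

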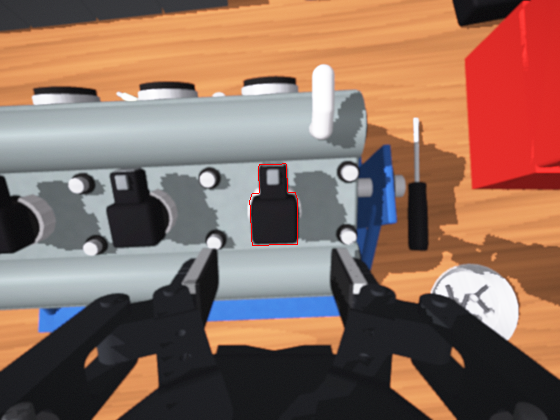

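Emit:
servo_tool(
  rows=[
    [56,[0,0.2,22],[0,0,-0.5]],
    [56,[0,0.2,22],[0,0,-0.5]],
    [56,[0,0.2,21],[0,0,-0.5]],
    [56,[0,0.2,13],[0,0,-0.2]],
    [56,[0,0,8],[0,0,0]],
    [20,[0,0,0],[0,0,0]],
    [20,[0,0,0],[0,0,0]],
    [20,[0,0,0],[0,0,0]],
  ],
  force=40,
)

```text
clock: 17.82
eef_pos: [473.7, -183.5, 203.5]
tcp_rot: [-3.133, -0.381, -0.087]
contact_force: [0.6, 9.0, 2.1]
opening: 0.391
```

Emit:
servo_tool(
  rows=[
    [20,[0,0,0],[0,0,-0.5]],
    [20,[0,0,0],[0,0,-0.5]],
  ],
)

```text
clock: 18.08
eef_pos: [473.6, -183.5, 203.5]
tcp_rot: [-3.14, -0.381, -0.067]
contact_force: [0.5, 7.8, 1.3]
opening: 0.388
```

Emit:
servo_tool(
  rows=[
    [20,[0,0,1],[0,0,0]],
    [20,[0,0,0],[0,0,0]],
  ],
)

```text
clock: 18.32
eef_pos: [474.0, -183.6, 202.8]
tcp_rot: [-3.14, -0.381, -0.068]
contact_force: [-2.6, 8.9, 6.1]
opening: 0.39
```

```bash
python3 st.py;  python3 - <<'E'
from h import *
go(cur()[0],Rtool(0))
E
```

```text
F tool [-0.7 -8.7 -6.9] axial -8.52 p [ 474.  -183.6  202.8] 0.38995887191950224
total d [0. 0. 0.] rv [-0.02 -0.08 -0.14] need 0.02 rows
[[0.0, 0.0, 0.0], [-0.02, -0.08, -0.14]]
```

Emit:
servo_tool(
  rows=[
    [20,[0,0,1],[0,0,0]],
    [20,[0,0,0],[0,0,0]],
  ],
)

```text
clock: 18.58
eef_pos: [474.3, -183.6, 201.9]
tcp_rot: [-3.14, -0.382, -0.068]
contact_force: [-0.7, 8.9, 3.1]
opening: 0.391
```

Emit:
servo_tool(
  rows=[
    [20,[0,0,1],[0,0,0]],
    [20,[0,0,0],[0,0,0]],
  ],
)

```text
clock: 18.82
eef_pos: [474.6, -183.6, 201.2]
tcp_rot: [-3.14, -0.382, -0.067]
contact_force: [-5.6, 9.3, 9.9]
opening: 0.391
```

Emit:
servo_tool(
  rows=[
    [20,[0,0,1],[0,0,0]],
    [20,[0,0,0],[0,0,0]],
  ],
)

```text
clock: 19.08
eef_pos: [475.1, -183.6, 200.2]
tcp_rot: [-3.14, -0.382, -0.068]
contact_force: [-1.1, 8.5, 5.1]
opening: 0.388
```

```bash
python3 st.py
```

```text
F tool [ 0.3 -8.4 -5.4] axial -5.64 p [ 475.1 -183.6  200.2] 0.38776823561061813
```

Emit:
servo_tool(
  rows=[
    [20,[0,0,1],[0,0,0]],
    [20,[0,0,0],[0,0,0]],
  ],
)

```text
clock: 19.32
eef_pos: [475.6, -183.6, 198.6]
tcp_rot: [-3.14, -0.381, -0.068]
contact_force: [9.3, 8.6, -11.4]
opening: 0.39
```

Emit:
servo_tool(
  rows=[
    [20,[0,0,0.7],[0,0,0]],
    [20,[0,0,0],[0,0,0]],
  ],
)

```text
clock: 19.58
eef_pos: [475.9, -183.7, 197.9]
tcp_rot: [-3.14, -0.381, -0.068]
contact_force: [6.4, 7.8, -6.9]
opening: 0.383
```

```bash
python3 st.py
```

```text
F tool [ 2.9 -8.2  8.6] axial -3.19 p [ 475.9 -183.7  197.9] 0.38318873560465494
```

Snapped through, pulling in now. On to the stop.

Emit:
servo_tool(
  rows=[
    [20,[0,0,0.7],[0,0,0]],
    [20,[0,0,0],[0,0,0]],
  ],
)

```text
clock: 19.82
eef_pos: [476.0, -183.7, 197.6]
tcp_rot: [-3.14, -0.381, -0.068]
contact_force: [1.0, 9.1, 1.9]
opening: 0.393
```

Emit:
servo_tool(
  rows=[
    [20,[0,0,0.5],[0,0,0]],
    [20,[0,0,0],[0,0,0]],
  ],
)

```text
clock: 20.08
eef_pos: [476.1, -183.7, 197.5]
tcp_rot: [-3.14, -0.381, -0.067]
contact_force: [-3.8, 9.3, 7.7]
opening: 0.39
```

```bash
python3 st.py
```

```text
F tool [-1.2 -9.1 -8.8] axial -2.76 p [ 476.1 -183.7  197.5] 0.38989185828434364
```

Emit:
servo_tool(
  rows=[
    [20,[0,0,0.6],[0,0,0]],
    [20,[0,0,0],[0,0,0]],
  ],
)

```text
clock: 20.32
eef_pos: [476.2, -183.6, 197.4]
tcp_rot: [-3.14, -0.382, -0.067]
contact_force: [-10.1, 10.0, 17.1]
opening: 0.389
```

```bash
python3 st.py
```

```text
F tool [ -3.6  -9.4 -19.9] axial -2.66 p [ 476.2 -183.6  197.4] 0.38907226242911647
```

Emit:
servo_tool(
  rows=[
    [56,[0,0,-0.8],[0,0,0]],
    [56,[0,0,0],[0,0,0]],
    [56,[0,0,-10],[0,0,0]],
    [56,[0,0,-30],[0,0,0]],
    [56,[0,0,-30],[0,0,0]],
    [56,[0,-30,-30],[0,0,0]],
    [56,[0,-45,-25],[0,0,0]],
    [56,[0,-30,0],[0,0,0]],
  ],
)

```text
clock: 21.32
eef_pos: [437.2, -76.1, 315.6]
tcp_rot: [3.14, -0.386, -0.068]
contact_force: [0.5, 0.9, -0.2]
opening: 0.656
```

Emit:
servo_tool(
  rows=[
    [56,[0,0,-15],[0,0,0]],
    [56,[0,0,0],[0,0,0]],
    [56,[0,0,0],[0,0,0]],
  ],
)

```text
clock: 21.7
eef_pos: [431.3, -76.7, 326.5]
tcp_rot: [3.141, -0.381, -0.068]
contact_force: [0.1, 0.2, 0.1]
opening: 0.652
```

```bash
for a in "[469,-183.2,214.5]" "[476.3,-79.4,214.5]" "[483,24.2,214.5]"; do python3 look.py $a 0 w8 | grep -v err; done; python3 -c "
import cv2;a=cv2.imread('pics/w8.png');cv2.imwrite('pics/w9.png',cv2.resize(a[80:330,60:500],(792,450)))"
```

```text
0.95 [487. -83. 228.]
0.77 [ 476. -181.  225.]
0.7 [488.  18. 223.]
-6 0.91 [ 470.8 -188.2  208.9] -0.016 0.04
-3 0.91 [ 470.2 -186.8  211.9] -0.015 0.042
0 0.91 [ 469.7 -185.6  214.9] -0.026 0.05
3 0.91 [ 469.5 -184.3  218. ] -0.031 0.058
0.88 [487. -83. 225.]
0.85 [487.  20. 223.]
0.66 [ 476. -180.  225.]
-6 0.71 [477.5 -79.2 208.5] -0.005 0.026
-3 0.71 [477.3 -79.5 211.7] -0.006 0.026
0 0.71 [476.6 -79.7 214.6] 0.001 0.031
3 0.71 [476.1 -79.5 217.7] 0.004 0.037
0.95 [ 479. -179.  223.]
0.68 [486. -84. 228.]
0.56 [489.  17. 223.]
-6 0.68 [484.5  29.3 208.5] 0.01 0.037
-3 0.68 [484.   28.  211.6] 0.028 0.034
0 0.68 [483.5  26.6 214.6] 0.028 0.033
3 0.68 [483.2  25.5 217.8] 0.019 0.036
```

View pics/w9.png

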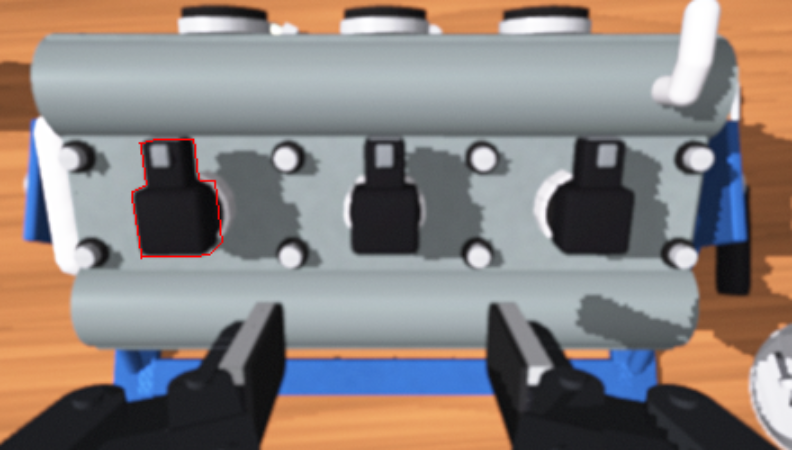

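```bash
python3 -c "
from rig import *
print(sign_off())"
```

```text
the job is handed in; nothing more can be done
None
```

All three coils look seated, and I handed the job in at about 22 s of the 64 s. `sign_off` gives no verdict, so "home" rests on my own checks.

- **What I did:** I gripped each coil's head by its flat sides. The middle coil turned by about 0.79 rad and the left one by about 0.66 rad, to bring the snout over the notch. The right one was already aligned and resting on its clip. I then pushed each down its axis in steps of about 1 mm until the resistance gave way and it met a hard stop.
- **Home position:** the three stops lay within 0.4 mm of each other along the axis (−2.3, −2.3 and −2.7 mm).
- **Alignment:** the last wrist picture showed all three connectors over their notches, within about 0.03 rad. The robot was clear of everything.
- **Push too hard on the middle coil:** the tool force reached about 70 N there. That is over the 60 N advised but under the 80 N fail limit, as far as the readings between moves show. I backed off at once, and the other two stopped at about 16 and 20 N.
- **Weaker check:** heights from the last distant picture only fit to a few mm, so they cannot confirm the 2 mm limit. That rests on the force drop and the matching stops.

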